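# Find the stamped specimen crate and push it to the dispatch line

## Robot

A 6-joint arm with a two-finger parallel gripper is mounted at the origin on the work surface. World frame = base frame: x ahead of the robot, y to its left, z up, the work surface at z = 0. Lengths are in m, angles in rad, forces in N, time in s.
With the tool pointing down it reaches from about 0.275 to 0.725 m from the base axis. Payload 15.9 kg.
Tool frame: the origin (TCP) lies at the very end of the fingers, on their centre line; the grasp point (between the pads) lies 19 mm behind it; z points along the fingers, y is the line along which they close (so a half turn about z gives the same grasp; the last joint's range is limited). The gripper opens to 85 mm and grips with 20 to 120 N. Pads are 22 mm wide; open, the fingers measure 114 mm over their backs; the gripper's body (76 mm by 85 mm) begins 54 mm behind the grasp point. The pads swing forward as they close: fully open they stand 13 mm farther back than shut.
Start: joints at [-1.127, 0.213, -0.034, 1.323, 0, 1.571], TCP at [0.215, -0.452, 0.231] pointing down, gripper open.
Joint ranges: [-2.98, 2.98], [-0.74, 1.72], [-1.14, 1.35], [-2.1, 2.04], [-1.57, 1.44], [-3.14, 3.14]. Speed limits (rad/s): [1.89, 1.89, 2.39, 2.57, 3.14, 3.14].

## Interface

Orientations are given as a unit quaternion [w, x, y, z].
In Python, from cell import r gives the robot as it stands.
- The arm moves only by the shell command python3 -m creep 'ROWS' [FORCE]. ROWS is text: rows parted by semicolons, each of 5 numbers parted by spaces: the shift along the tool's x, y, z in cm, then the turn about the tool's z in rad, then the gripper command: -1 is shut, 1 is fully open, values between are in proportion. In form: x y z spin fingers; .... A call has 1 to 10 rows; each row shifts and turns the commanded pose from where the row before left it, along the tool's axes as they then stand; what a row does not reach is not made up. A row lasts 1/8 s, in which the tool goes at most 62.5 mm and 10.7 degrees, less where a joint would pass 70% of its speed; a pose out of reach is approached as far as the arm can. A call with a gripper value outside its range is refused whole. The fingers move at their own pace and stop on an object; FORCE is the grip in N (left out, the last holds). Time passes only in rows, so rows that do not move let the fingers close. It gives the time, the measured TCP pose, the force, the opening and the grip force at its end, in the units of the state.
- r.observe(): the state, without advancing time (a new reading comes with each control period).
- r.capture(name): name is "scene" or "side" or "wrist"; returns the picture (480x640x3 uint8, blue, green, red); there is no depth.
- r.camera_model(name): a dict with "vfov" (degrees; the focal length in pixels is half the picture's height over the tangent of half this angle, whatever the lens; pixels are square), "cx", "cy" (the principal point, pixels), "rvec" (rotation vector, rad) and "tvec" (3), from world to camera coordinates, as OpenCV has them; the wrist camera has in their place "mount" (4x4, takes a point from camera to tool coordinates, whose origin is the TCP and whose axes are the flange's). Camera axes: x right, y down, z forward; pixel columns grow to the right and rows downward; lengths in m; the calibration is good to about 2 mm. The wrist camera is an equidistant fisheye: a pixel r from the principal point sees the ray r / f radians off the axis. A picture is of the moment at which its call begins: read the wrist's pose just before it. camera_model takes no time and is no camera call.
- r.hand_in(): hands the job in; it is judged then, once.
The state is a dict: "t": time; "joint_positions": joint angles; "qvel": joint speeds; "tau": joint torques, N m; "tool_pos": TCP position; "tcp_rot": TCP orientation; "contact_force": force on the tool from outside, world axes, zero at the start; "torque": the same for the moment, N m; "finger_gap": finger opening in m; "gripper_force": force on a finger pad.
Only numpy, scipy, OpenCV 4.12 (cv2) and the standard library are available. Lean on these libraries where they do the work, as an engineer would, in place of code of your own. Each camera call takes 0.05 s, during which the arm holds its last target. There are 200 camera calls.

## Task

Only one of the two white specimen crates has a black ring stamp under its floor: check first the left crate (left as seen from the robot), then the right one, each time tipping it well up (about 70 degrees) towards the robot against the low metal stop rail so that its underside shows on the far side, keeping it there for a moment, and letting it back down flat. Then push the stamped crate forward over the bench until its middle stands on the black tape line, leaving the other crate behind near the rail, clear of the tape. Use only the fingertips or the outside of the fingers: do not pick up, carry or overturn a crate, and leave the jar, the brass goniometer head and the screwdriver alone.

Things in the scene. Friction and masses are not known exactly. Their poses are not given: they have to be found in the camera images.
- crate_1: open empty white plastic crate with a steel floor plate, 140 mm along its x, 150 mm along y, 50 mm high, walls 5 mm, floor 7 mm, 0.25 to 0.47 kg, loose. Origin: centre of its underside; z up, x away from the robot (within 0.3 rad). The two crates look alike from above; one stands at the left (+y) half of the stop rail, one at the right, 15 to 35 mm beyond it; which one is where varies.
- crate_2: open empty white plastic crate with a steel floor plate, 140 mm along its x, 150 mm along y, 50 mm high, walls 5 mm, floor 7 mm, 0.25 to 0.47 kg, loose. Origin: centre of its underside; z up, x away from the robot (within 0.3 rad). The two crates look alike from above; one stands at the left (+y) half of the stop rail, one at the right, 15 to 35 mm beyond it; which one is where varies.
- crate_1_heel (a point): middle of the lower edge of crate_1 on the robot's side: 70 mm from its origin along its -x, at the height of its underside. While the crate is tipped it stays on the bench by the rail (it creeps up to about 15 mm away from it).
- crate_2_heel (a point): the same point of crate_2.
- stamp (a point): centre of the stamp, a black ink ring 110 mm across with a bar across it, printed in the middle of the underside of one of the crates; seen only while that crate is tipped (the crate whose origin coincides with this point is the stamped one).
- stop_rail: low aluminium bar fixed to the bench, 500 mm along its y, 14 mm wide, 5 mm high. Origin: at bench height, middle of its face away from the robot; x points away from the robot. A crate dragged to the robot by its near wall squares up on this face; pulled on near the rim it then tips about its lower near edge, and falls back flat if eased down from under 75 degrees.
- dispatch_line: black tape line stuck flat on the bench beyond the crates, roughly parallel to the stop rail, 600 mm along its y, 20 mm wide, no thickness to speak of. Origin: its centre; x points away from the robot.
- jar: bystander: small amber glass jar with a cap, 44 mm across, 55 mm high, far left. Origin: centre of its underside.
- goniometer_head: bystander: turned brass piece, 48 mm across, 60 mm high, far right. Origin: centre of its underside.
- screwdriver: bystander: screwdriver lying on the far right, nearer the robot than the brass piece. Origin: about its middle, on the bench.
Mind the look-alikes: they are no part of the job. What is shaped like the crate_2 but purple or turquoise is not meant. Leave any brown look-alike of the crate_1 alone.

How it is judged:
On the way, in this order (a step that is already met when the one before it is completed fails the run):
1. the left crate is held tipped up by more than 57 degrees (1.0 rad) for 0.3 s while the right one lies flat (((angle between crate_1's own z axis and vertical above 1 rad and y of crate_1 in the frame of stop_rail above 0 m and angle between crate_2's own z axis and vertical below 0.08 rad) or (angle between crate_2's own z axis and vertical above 1 rad and y of crate_2 in the frame of stop_rail above 0 m and angle between crate_1's own z axis and vertical below 0.08 rad))), for 0.3 s.
2. the right crate is held tipped up by more than 57 degrees (1.0 rad) for 0.3 s while the left one lies flat again (((angle between crate_1's own z axis and vertical above 1 rad and y of crate_1 in the frame of stop_rail below 0 m and angle between crate_2's own z axis and vertical below 0.08 rad) or (angle between crate_2's own z axis and vertical above 1 rad and y of crate_2 in the frame of stop_rail below 0 m and angle between crate_1's own z axis and vertical below 0.08 rad))), for 0.3 s.
At the end, for the whole second after the job is handed in: Stamped crate's middle within 25 mm of the tape's centre line (and 250 mm of its middle lengthwise); both crates flat on the bench (tilt under 0.08 rad, underside under 6 mm) and still; the other crate's middle at least 80 mm short of the tape line and over 40 mm beyond the rail (x of crate_1 in the frame of dispatch_line between -0.025 and 0.025 m and y of crate_1 in the frame of dispatch_line between -0.25 and 0.25 m and angle between each of crate_1, crate_2's own z axis and vertical below 0.08 rad and height (world z) of each of crate_1, crate_2 below 0.006 m and x of crate_2 in the frame of dispatch_line below -0.08 m and x of crate_2 in the frame of stop_rail above 0.04 m and linear speed of each of crate_1, crate_2 below 0.01 m/s); the robot touches nothing.
It fails at once if a crate is picked up: its lower near edge rises over 35 mm (height (world z) of any of crate_1_heel, crate_2_heel above 0.035 m).
It fails at once if a crate is overturned (tilt over 1.5 rad) (angle between any of crate_1, crate_2's own z axis and vertical above 1.5 rad).
It fails at once if a bystander is moved by more than 20 mm (distance of any of jar, goniometer_head, screwdriver from where it was at the start of the episode above 0.02 m).
It fails at once if the crate without a stamp is pushed onto the tape line (x of crate_2 in the frame of dispatch_line above -0.055 m).
It also fails if it takes over 72 s, if anything falls off the work surface, if the arm or the gripper's body presses on something with over 40 N, if the wrist force passes 120 N, or if a joint passes its speed limit or range.

## Working session

There is one attempt and no reset: what is moved stays moved. The work goes in short steps, Python scripts to look and compute and a shell command to move; the robot and the scene stay as the last step left them, time stands still between calls to the robot, and variables do not carry over. Pictures are saved under pics/ and viewed, at most 10 in all, crops included, and the job is handed in when it is done.

```bash
mkdir -p pics; ls
python3 - <<'E'
from cell import r
import cv2
s=r.observe(); print(s)
for n in ("scene","side"):
    cv2.imwrite(f"pics/{n}0.png",r.capture(n)); print(n,r.camera_model(n))
print(r.camera_model("wrist"))
E
```

```text
pics
{'t': 0.0, 'joint_positions': array([-1.12705006e+00,  2.13359645e-01, -3.50506879e-02,  1.32351648e+00,
       -1.46312878e-05,  1.57082367e+00]), 'qvel': array([ 0.00031115,  0.00045509, -0.00118247,  0.00073683, -0.00022753,
        0.00042266]), 'tau': array([ 4.06893334e-03, -6.86165285e+01,  4.87118697e+01,  1.74318929e-02,
        2.43432378e-04, -3.56425801e-05]), 'tool_pos': array([ 0.21451068, -0.45126524,  0.23081777]), 'tcp_rot': array([-5.49774357e-04,  9.75489817e-01,  2.20043853e-01, -1.31529374e-04]), 'contact_force': array([ 0.44314762,  0.51756955, -0.47519986]), 'torque': array([-0.0277028 , -0.03151976, -0.04513696]), 'gripper_force': 0.0, 'finger_gap': 0.08561685309046312}
scene {'vfov': 49.74973148765172, 'cx': 317.1385182031314, 'cy': 241.32265883532818, 'rvec': array([ 1.24968632,  2.27415592, -0.96897248]), 'tvec': array([ 0.35984051, -0.23581489,  1.75121824])}
side {'vfov': 51.23773809557343, 'cx': 315.9496665659573, 'cy': 241.90476516816082, 'rvec': array([ 1.97459983, -0.780007  ,  0.48726485]), 'tvec': array([-0.44945206,  0.18335617,  0.9954191 ])}
{'vfov': 65.70646984690485, 'cx': 313.4406031433323, 'cy': 233.12375133037415, 'mount': array([[ 3.86096488e-04, -9.58171390e-01, -2.86194755e-01,
         7.22486536e-02],
       [ 9.99999924e-01,  3.83252904e-04,  6.59498154e-05,
        -1.66480839e-03],
       [ 4.64937445e-05, -2.86194759e-01,  9.58171466e-01,
        -1.43493358e-01],
       [ 0.00000000e+00,  0.00000000e+00,  0.00000000e+00,
         1.00000000e+00]])}
```

View pics/scene0.png

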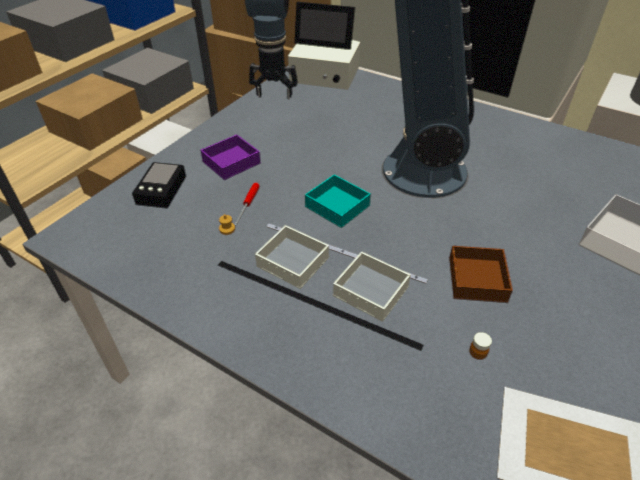

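View pics/side0.png

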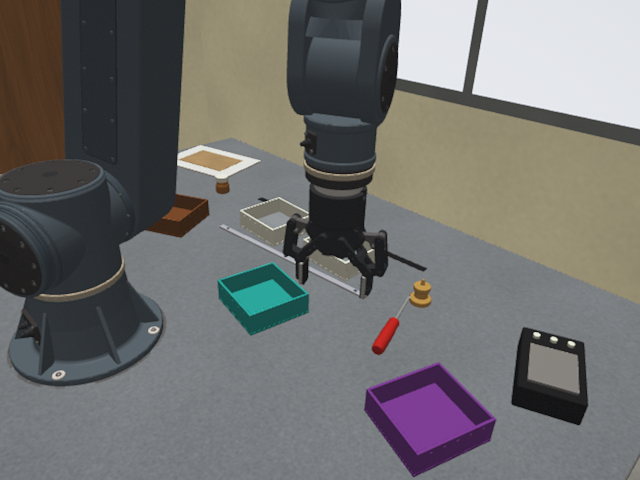

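The scene picture looks back at the robot. The left (+y) crate is near (372,284), the right one near (292,255), the rail runs (268,227)-(426,280), and the tape runs (220,264)-(420,346). I'll crop for closer readings.

```bash
cat > h.py <<'E'
import numpy as np, cv2
from cell import r
def proj(n):
    m=r.camera_model(n); f=240/np.tan(np.radians(m['vfov']/2))
    return m, np.array([[f,0,m['cx']],[0,f,m['cy']],[0,0,1]]), cv2.Rodrigues(m['rvec'])[0]
def px2w(n,u,v,z):
    m,K,R=proj(n); d=R.T@np.linalg.solve(K,[u,v,1]); c=-R.T@m['tvec']
    return c+d*(z-c[2])/d[2]
def w2px(n,p):
    m,K,R=proj(n); return cv2.projectPoints(np.array([p],float),m['rvec'],m['tvec'],K,None)[0].ravel()
E
python3 - <<'E'
import cv2
a=cv2.imread('pics/scene0.png')[200:360,210:435]
cv2.imwrite('pics/c0.png',cv2.resize(a,None,fx=3.5,fy=3.5,interpolation=cv2.INTER_CUBIC))
E
```

```text
(no output)
```

View pics/c0.png

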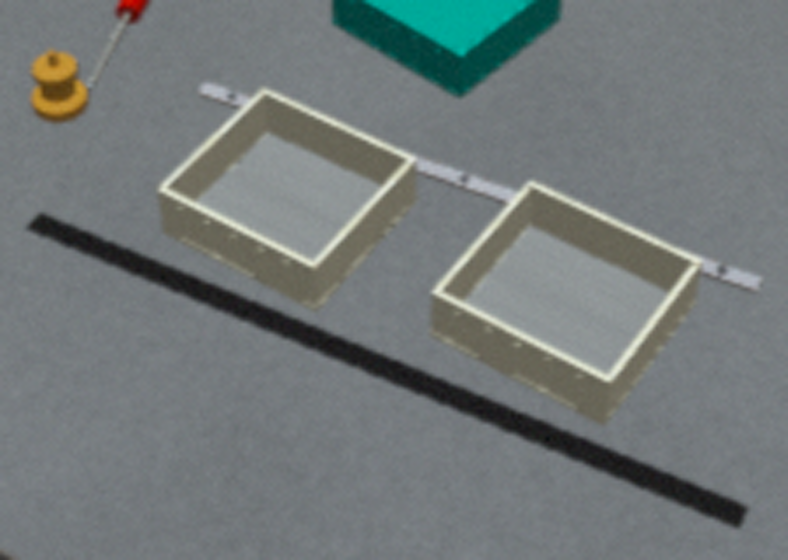

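The right crate's rim corners in the crop are (265,91), (413,159), (313,265) and (162,188). The left crate's are (530,184), (700,262), (607,380) and (433,293). The rail's far edge runs (200,95)-(758,290), and the tape's centre line runs (38,222)-(738,518).

Run:
```python
from h import *
np.set_printoptions(precision=4,suppress=True)
P=lambda u,v,z:px2w('scene',210+u/3.5,200+v/3.5,z)
for n,c in dict(right=[(265,91),(413,159),(313,265),(162,188)],left=[(530,184),(700,262),(607,380),(433,293)]).items():
    q=np.array([P(u,v,.05) for u,v in c])[:,:2]; print(n,q.tolist(),'mid',q.mean(0),'near mid',(q[0]+q[1])/2, 'yaw',np.arctan2(*( (q[2]+q[3]-q[0]-q[1])[::-1])))
for n,c in dict(rail=[(200,95),(758,290)],tape=[(38,222),(738,518)],gon=[(60,105)]).items():
    for u,v in c: print(n,P(u,v,.005 if n=='rail' else 0))
print(px2w('scene',481,355,0))
print(px2w('scene',372,186,.05),px2w('scene',343,223,.0),'turq')
s=r.observe();from scipy.spatial.transform import Rotation as R
q=s['tcp_rot'];print(R.from_quat([*q[1:],q[0]]).as_matrix())
```

```text
right [[0.5155687527428799, -0.20417552959247803], [0.518579313763649, -0.05969416598543836], [0.6538126726822531, -0.06349645984615965], [0.6496387369832421, -0.20761789477258835]] mid [ 0.5844 -0.1337] near mid [ 0.5171 -0.1319] yaw -0.026894995382771573
left [[0.4937474052800195, 0.03170387778515371], [0.4978397937904391, 0.1782104933021817], [0.6338711418368909, 0.17107122767772354], [0.6298166798237977, 0.026270359888298067]] mid [0.5638 0.1018] near mid [0.4958 0.105 ] yaw -0.0461735335019417
rail [ 0.5101 -0.2786  0.005 ]
rail [0.4605 0.215  0.005 ]
tape [ 0.6961 -0.3022  0.    ]
tape [0.6553 0.2875 0.    ]
gon [ 0.5798 -0.376   0.    ]
[0.5972 0.4161 0.    ]
[ 0.2203 -0.0826  0.05  ] [ 0.3685 -0.0986  0.    ] turq
[[ 0.9031  0.4294 -0.0004]
 [ 0.4294 -0.9031  0.0009]
 [-0.     -0.001  -1.    ]]
```

```bash
python3 -m creep '0 0 0 -.1534 1;0 0 0 -.1534 1;0 0 0 -.1534 1;0 0 0 -.1534 1;0 0 0 -.1534 1;0 0 0 -.1534 1;0 0 0 -.1534 1;0 0 0 -.1534 1'; python3 -m creep '4.4 2.6 0 0 1;4.4 2.6 0 0 1;4.4 2.6 0 0 1;4.4 2.6 0 0 1;4.4 2.6 0 0 1;4.4 2.6 0 0 1;4.4 2.6 0 0 1;4.4 2.6 0 0 1;4.4 2.6 0 0 1;0 0 0 0 1'
cat >> h.py <<'E'
from scipy.spatial.transform import Rotation as Ro
EX=np.array([.995,.1005,0]);EY=np.array([-.1005,.995,0]);RM=np.array([.485,-.0318,0])
def st():
    s=r.observe();q=s['tcp_rot'];M=Ro.from_quat([*q[1:],q[0]]).as_matrix();p=s['tool_pos']
    print('t %.2f'%s['t'],'tcp',p.round(4),'rail x,y mm',((p-RM)@EX*1e3).round(1),((p-RM)@EY*1e3).round(1),'tool yaw err',np.arctan2(M[1,1],M[0,1])-.1006,'F',s['contact_force'].round(1),'gap',round(s['finger_gap'],4)); return p,M
def to(x,y): # delta in tool cm to world xy
    p,M=st(); print('tool cm',(M.T@(np.array([x,y,p[2]])-p)*100).round(2))
E
python3 - <<'E'
from h import *
to(.4725,.103)
for u,v in [(306,197),(335,178),(370,188),(344,206)]: print(px2w('scene',u,v,.05))
E
```

```text
t: 1.1
tool_pos: [0.2146, -0.4514, 0.231]
tcp_rot: [-0.0, 0.669, 0.743, 0.0]
contact_force: [-0.1, 0.5, -0.4]
finger_gap: 0.0855
gripper_force: 0.0
t: 2.35
tool_pos: [0.4085, -0.0315, 0.2309]
tcp_rot: [-0.0, 0.669, 0.743, -0.0]
contact_force: [-0.1, -0.6, -0.3]
finger_gap: 0.0855
gripper_force: 0.0
t 2.35 tcp [ 0.4085 -0.0315  0.2309] rail x,y mm -76.0 8.0 tool yaw err 0.004251686067488922 F [-0.1 -0.6 -0.3] gap 0.0855
tool cm [12.71  7.77  0.  ]
[ 0.37506401 -0.2272846   0.05      ]
[ 0.2464363  -0.20172838  0.05      ]
[ 0.23247554 -0.08310699  0.05      ]
[ 0.35007953 -0.10762287  0.05      ]
```

```bash
python3 -m creep '3.2 1.95 0 0 1;3.2 1.95 0 0 1;3.2 1.95 0 0 1;3.1 1.95 0 0 1;0 0 4 0 1;0 0 4 0 1;0 0 4 0 1;0 0 4 0 1;0 0 0 0 1'
python3 - <<'E'
from h import *
st()
a=r.capture('scene'); b=r.capture('side')
a=cv2.resize(a[180:360,260:460],None,fx=2,fy=2,interpolation=2); b=cv2.resize(b[150:330,180:400],None,fx=2,fy=2,interpolation=2)
cv2.imwrite('pics/p1.png',np.hstack([a[:360],b[:360,:400]]))
E
```

```text
t: 3.48
tool_pos: [0.4706, 0.0988, 0.0693]
tcp_rot: [-0.001, 0.671, 0.741, -0.002]
contact_force: [0.2, 0.0, 0.2]
finger_gap: 0.0854
gripper_force: 0.0
t 3.48 tcp [0.4706 0.0988 0.0693] rail x,y mm -1.2 131.4 tool yaw err -0.001228137324664258 F [0.2 0.  0.2] gap 0.0854
```

View pics/p1.png

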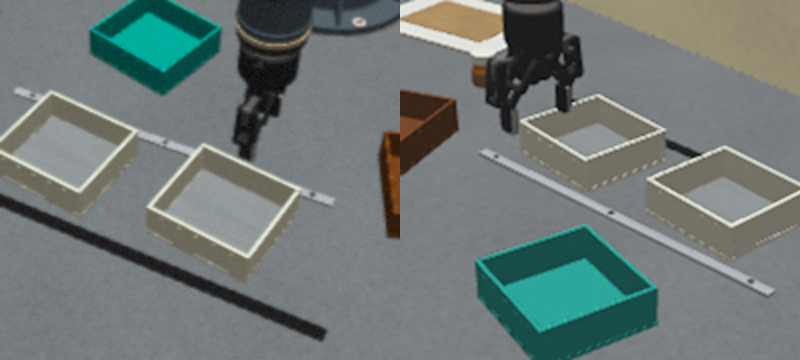

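The far fingertip hangs just inside the left crate's near wall (left half, ~(250,155)), and nothing else is near it. I'll lower it and drag.

```bash
python3 -m creep '0 .3 2.1 0 1;0 0 2.1 0 1;0 0 0 0 1'; python3 -m creep '0 -.8 0 0 1;0 -.8 0 0 1;0 -.8 0 0 1;0 -.6 0 0 1;0 -.4 0 0 1;0 0 0 0 1'; python3 -c "
from h import *
st()"
```

```text
t: 3.95
tool_pos: [0.476, 0.1002, 0.03]
tcp_rot: [0.0, 0.671, 0.742, 0.0]
contact_force: [-0.0, 0.0, -0.6]
finger_gap: 0.0854
gripper_force: 0.0
t: 4.7
tool_pos: [0.4417, 0.0969, 0.0293]
tcp_rot: [-0.0, 0.671, 0.742, -0.0]
contact_force: [1.5, -0.5, -0.5]
finger_gap: 0.0849
gripper_force: 0.5
t 4.70 tcp [0.4417 0.0969 0.0293] rail x,y mm -30.2 132.4 tool yaw err -0.00034105651960582295 F [ 1.5 -0.5 -0.5] gap 0.0849
```

```bash
python3 -m creep '0 -.4 0 0 1;0 -.4 0.1 0 1;0 -.5 .05 0 1;0 -.5 .05 0 1;0 -.5 .1 0 1;0 0 0 0 1'
python3 - <<'E'
from h import *
st()
a=r.capture('scene'); b=r.capture('side')
a=cv2.resize(a[180:360,260:460],None,fx=2,fy=2,interpolation=2); b=cv2.resize(b[150:330,180:400],None,fx=2,fy=2,interpolation=2)
cv2.imwrite('pics/p2.png',np.hstack([a[:360],b[:360,:400]]))
E
```

```text
t: 5.45
tool_pos: [0.4187, 0.0947, 0.0262]
tcp_rot: [-0.0, 0.671, 0.742, -0.0]
contact_force: [3.9, 1.2, 2.1]
finger_gap: 0.0853
gripper_force: 2.6
t 5.45 tcp [0.4187 0.0947 0.0262] rail x,y mm -53.2 132.5 tool yaw err -0.00023650915283995877 F [3.9 1.2 2.1] gap 0.0853
```

View pics/p2.png

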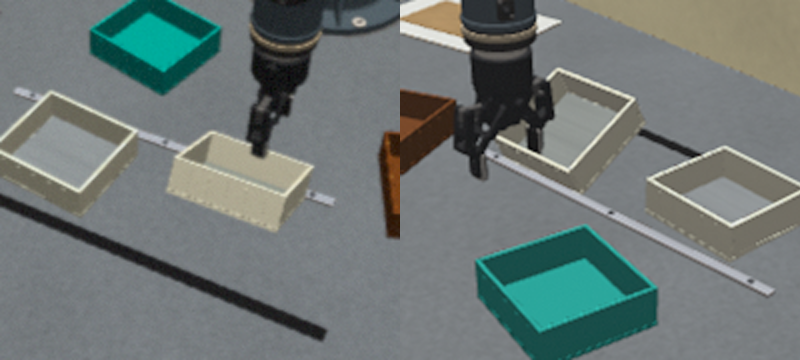

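The crate has squared up on the rail and is tipped about 25°, as planned. I'll continue along the arc.

```bash
python3 -m creep '0 -.5 .15 0 1;0 -.5 .2 0 1;0 -.45 .3 0 1;0 -.4 .35 0 1;0 -.3 .35 0 1;0 -.25 .35 0 1;0 0 0 0 1'
python3 - <<'E'
from h import *
st()
a=r.capture('scene'); b=r.capture('side')
a=cv2.resize(a[180:360,260:460],None,fx=2,fy=2,interpolation=2); b=cv2.resize(b[150:330,180:400],None,fx=2,fy=2,interpolation=2)
cv2.imwrite('pics/p3.png',np.hstack([a[:360],b[:360,:400]]))
E
```

```text
t: 6.42
tool_pos: [0.3944, 0.0921, 0.0089]
tcp_rot: [-0.0, 0.671, 0.742, -0.001]
contact_force: [-0.3, -0.0, 1.1]
finger_gap: 0.0852
gripper_force: 0.3
t 6.42 tcp [0.3944 0.0921 0.0089] rail x,y mm -77.7 132.4 tool yaw err -0.0003736462540368385 F [-0.3 -0.   1.1] gap 0.0852
```

View pics/p3.png

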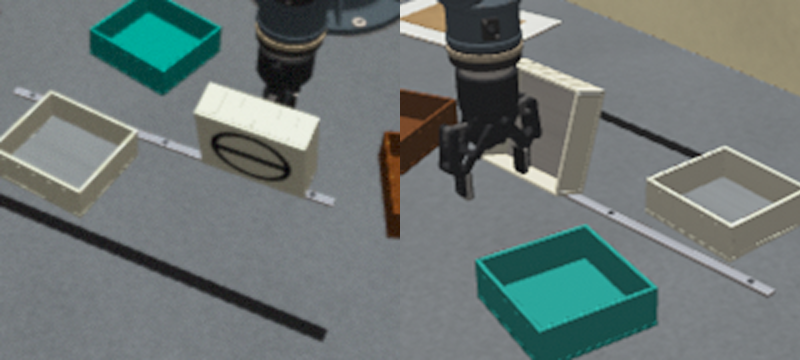

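The left crate shows the ring stamp, so it is the stamped one. Its upper underside edge has its middle near full-picture pixel (387,246). I'll check the angle and hold.

```bash
python3 -m creep '0 0 0 0 1;0 0 0 0 1;0 0 0 0 1'
python3 - <<'E'
from h import *
for y in (.13,.137,.145):
  for t in (50,60,65,70,75):
    p=RM+EX*.14*np.cos(np.radians(t))+EY*y+[0,0,.14*np.sin(np.radians(t))]
    print(y,t,w2px('scene',p).round(1))
E
```

```text
t: 6.9
tool_pos: [0.3952, 0.0922, 0.0093]
tcp_rot: [0.0, 0.671, 0.742, -0.0]
contact_force: [-0.6, -0.3, 1.4]
finger_gap: 0.085
gripper_force: 0.8
0.13 50 [375.7 264.1]
0.13 60 [379.1 255.1]
0.13 65 [380.9 250.7]
0.13 70 [382.7 246.6]
0.13 75 [384.5 242.7]
0.137 50 [378.3 265. ]
0.137 60 [381.7 256. ]
0.137 65 [383.5 251.6]
0.137 70 [385.3 247.5]
0.137 75 [387.1 243.5]
0.145 50 [381.3 266. ]
0.145 60 [384.7 257. ]
0.145 65 [386.4 252.6]
0.145 70 [388.3 248.5]
0.145 75 [390.1 244.5]
```

About 71°, held for 0.6 s. Easing down in reverse.

```bash
python3 -m creep '0 .25 -.35 0 1;0 .3 -.35 0 1;0 .4 -.35 0 1;0 .45 -.3 0 1;0 .5 -.2 0 1;0 .5 -.15 0 1;0 .5 -.1 0 1;0 .5 -.1 0 1;0 .5 -.05 0 1;0 .4 0 0 1'; python3 -m creep '0 .5 0 0 1;0 .6 0 0 1;0 .6 0 0 1;0 0 0 0 1;0 0 -3 0 1;0 0 -5 0 1;0 0 -5 0 1'
python3 - <<'E'
from h import *
st()
a=r.capture('scene'); b=r.capture('side')
a=cv2.resize(a[180:360,220:420],None,fx=2,fy=2,interpolation=2); b=cv2.resize(b[150:330,180:400],None,fx=2,fy=2,interpolation=2)
cv2.imwrite('pics/p4.png',np.hstack([a[:360],b[:360,:400]]))
E
```

```text
t: 8.15
tool_pos: [0.4377, 0.0965, 0.0285]
tcp_rot: [-0.0, 0.671, 0.742, -0.0]
contact_force: [0.1, -0.4, 0.5]
finger_gap: 0.0857
gripper_force: 0.0
t: 9.02
tool_pos: [0.4543, 0.0981, 0.1602]
tcp_rot: [-0.0, 0.671, 0.742, -0.0]
contact_force: [2.0, 0.3, -1.1]
finger_gap: 0.0854
gripper_force: 0.0
t 9.03 tcp [0.4543 0.0981 0.1602] rail x,y mm -17.5 132.4 tool yaw err -0.0003775782031604086 F [ 2.   0.3 -1.1] gap 0.0854
```

View pics/p4.png

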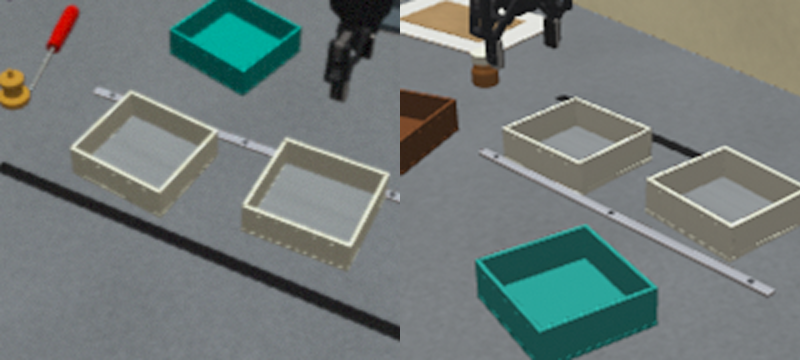

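The left crate lies flat again by the rail and nothing else has moved. Next is the right crate, with the gap reduced to about 60 mm so the near finger clears the turquoise box.

```bash
python3 -m creep '-3.9 .5 0 0 .4;-3.9 .5 0 0 .4;-3.9 .5 0 0 .4;-3.9 .5 0 0 .4;-3.9 .5 0 0 .4;-4 .4 0 0 .4;0 0 4 0 .4;0 0 4 0 .4;0 0 0 0 .4'
python3 - <<'E'
from h import *
to(.507,-.133)
a=r.capture('scene'); b=r.capture('side')
a=cv2.resize(a[180:360,220:420],None,fx=2,fy=2,interpolation=2); b=cv2.resize(b[150:330,220:420],None,fx=2,fy=2,interpolation=2)
cv2.imwrite('pics/p5.png',np.hstack([a[:360],b[:360,:400]]))
E
```

```text
t: 10.25
tool_pos: [0.5049, -0.1321, 0.0763]
tcp_rot: [-0.002, 0.671, 0.742, -0.001]
contact_force: [-0.3, 0.1, 0.2]
finger_gap: 0.0599
gripper_force: 0.0
t 10.25 tcp [ 0.5049 -0.1321  0.0763] rail x,y mm 9.7 -101.8 tool yaw err -0.0005369021016560782 F [-0.3  0.1  0.2] gap 0.0599
tool cm [-0.11  0.2  -0.  ]
```

View pics/p5.png

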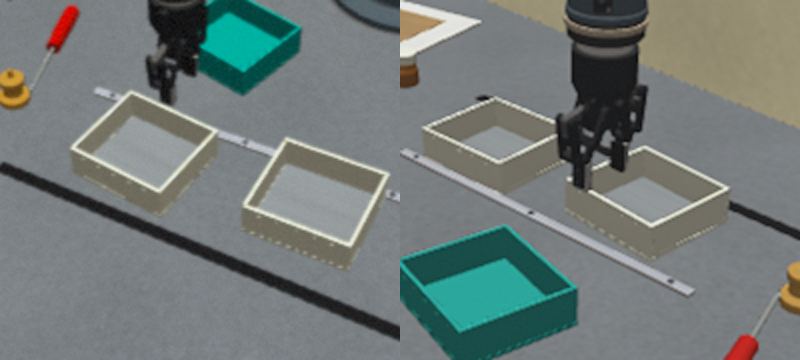

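The far finger is above the inside of the right crate's near wall and the near finger is clear on the outside. I'll lower it, drag, then start the arc.

```bash
python3 -m creep '0 .3 2 0 .4;0 0 1.9 0 .4;0 0 0 0 .4'; python3 -m creep '0 -.8 0 0 .4;0 -.8 0 0 .4;0 -.8 0 0 .4;0 -.6 0 0 .4;0 -.4 0 0 .4;0 -.4 0 0 .4;0 0 0 0 .4';  python3 -c "
from h import *
st()"
```

```text
t: 10.72
tool_pos: [0.5105, -0.1323, 0.0405]
tcp_rot: [0.0, 0.671, 0.742, 0.0]
contact_force: [-0.5, 0.5, -0.1]
finger_gap: 0.06
gripper_force: 0.0
t: 11.6
tool_pos: [0.472, -0.1362, 0.0397]
tcp_rot: [-0.0, 0.671, 0.742, -0.0]
contact_force: [0.5, 0.0, -0.1]
finger_gap: 0.06
gripper_force: 0.4
t 11.60 tcp [ 0.472  -0.1362  0.0397] rail x,y mm -23.5 -102.6 tool yaw err -0.00052802143864418 F [ 0.5  0.  -0.1] gap 0.06
```

```bash
python3 -m creep '0 -.1 .3 0 .4;0 -.4 .05 0 .4;0 -.5 .05 0 .4;0 -.5 .1 0 .4;0 -.5 .1 0 .4;0 -.5 .2 0 .4;0 -.5 .25 0 .4;0 0 0 0 .4'
python3 - <<'E'
from h import *
st()
a=r.capture('scene'); b=r.capture('side')
a=cv2.resize(a[180:360,220:420],None,fx=2,fy=2,interpolation=2); b=cv2.resize(b[150:330,220:420],None,fx=2,fy=2,interpolation=2)
cv2.imwrite('pics/p6.png',np.hstack([a[:360],b[:360,:400]]))
E
```

```text
t: 12.6
tool_pos: [0.4422, -0.1391, 0.029]
tcp_rot: [-0.0, 0.671, 0.742, -0.0]
contact_force: [3.7, 0.5, 1.9]
finger_gap: 0.0597
gripper_force: 2.1
t 12.60 tcp [ 0.4422 -0.1391  0.029 ] rail x,y mm -53.4 -102.5 tool yaw err -0.0004990974877737697 F [3.7 0.5 1.9] gap 0.0597
```

View pics/p6.png

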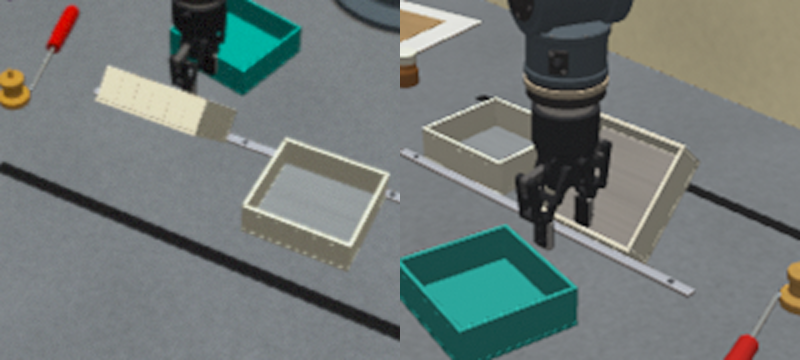

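The right crate is tipped about 40°, the hand is clear of its far wall, and the left crate is flat. Continuing.

```bash
python3 -m creep '0 -.4 .3 0 .4;0 -.3 .35 0 .4;0 -.3 .35 0 .4;0 -.15 .25 0 .4;0 0 0 0 .4;0 0 0 0 .4;0 0 0 0 .4'
python3 - <<'E'
from h import *
st()
a=r.capture('scene'); b=r.capture('side')
a=cv2.resize(a[180:360,220:420],None,fx=2,fy=2,interpolation=2); b=cv2.resize(b[150:330,220:420],None,fx=2,fy=2,interpolation=2)
cv2.imwrite('pics/p7.png',np.hstack([a[:360],b[:360,:400]]))
for y in (-.098,-.105):
  for t in (55,60,65,70,75):
    p=RM+EX*.14*np.cos(np.radians(t))+EY*y+[0,0,.14*np.sin(np.radians(t))]
    print(y,t,((w2px('scene',p)-[220,180])*2).round(1))
E
```

```text
t: 13.58
tool_pos: [0.431, -0.1403, 0.0168]
tcp_rot: [-0.0, 0.671, 0.742, -0.0]
contact_force: [1.1, 0.1, 1.4]
finger_gap: 0.0597
gripper_force: 0.9
t 13.57 tcp [ 0.431  -0.1403  0.0168] rail x,y mm -64.6 -102.6 tool yaw err -0.0003791877499490781 F [1.1 0.1 1.4] gap 0.0597
-0.098 55 [154.6 103.9]
-0.098 60 [158.1  95.5]
-0.098 65 [161.8  87.4]
-0.098 70 [165.7  79.8]
-0.098 75 [169.7  72.5]
-0.105 55 [150.  102.3]
-0.105 60 [153.5  93.9]
-0.105 65 [157.2  85.9]
-0.105 70 [161.1  78.2]
-0.105 75 [165.1  71. ]
```

View pics/p7.png

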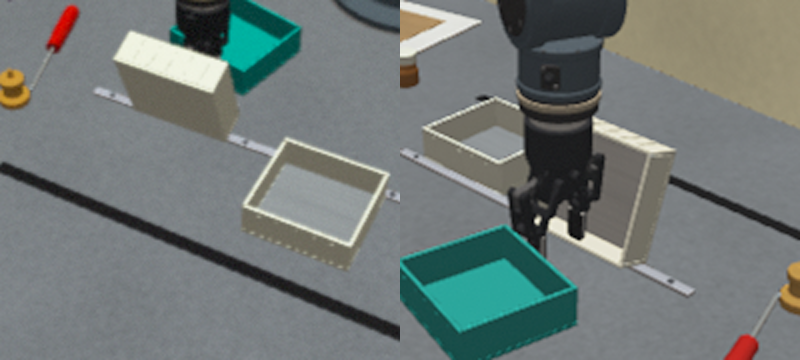

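The right crate's underside is blank and its tilt is about 69° (edge middle ~(169,81)). A short further hold, then easing down and rising.

```bash
python3 -m creep '0 0 0 0 .4;0 0 0 0 .4;0 .15 -.25 0 .4;0 .3 -.35 0 .4;0 .3 -.35 0 .4;0 .4 -.3 0 .4;0 .5 -.25 0 .4;0 .5 -.2 0 .4;0 .5 -.1 0 .4;0 .5 -.1 0 .4'; python3 -m creep '0 .5 -.05 0 .4;0 .4 -.05 0 .4;0 .5 0 0 .4;0 .5 0 0 .4;0 0 0 0 .4;0 0 -4 0 .4;0 0 -5 0 .4;0 0 -3 0 .4;0 0 0 0 .4'
python3 - <<'E'
from h import *
st()
a=r.capture('scene')[200:360,210:435]
cv2.imwrite('pics/p8.png',cv2.resize(a,None,fx=3.5,fy=3.5,interpolation=cv2.INTER_CUBIC))
E
```

```text
t: 14.92
tool_pos: [0.4636, -0.1373, 0.0363]
tcp_rot: [0.001, 0.671, 0.742, 0.0]
contact_force: [5.6, 0.0, 5.0]
finger_gap: 0.0595
gripper_force: 2.8
t: 16.05
tool_pos: [0.4824, -0.1356, 0.1589]
tcp_rot: [0.002, 0.671, 0.742, 0.001]
contact_force: [0.4, 0.0, -0.3]
finger_gap: 0.0597
gripper_force: 0.0
t 16.05 tcp [ 0.4824 -0.1356  0.1589] rail x,y mm -13.0 -103.1 tool yaw err -0.000405585025850988 F [ 0.4  0.  -0.3] gap 0.0597
```

View pics/p8.png

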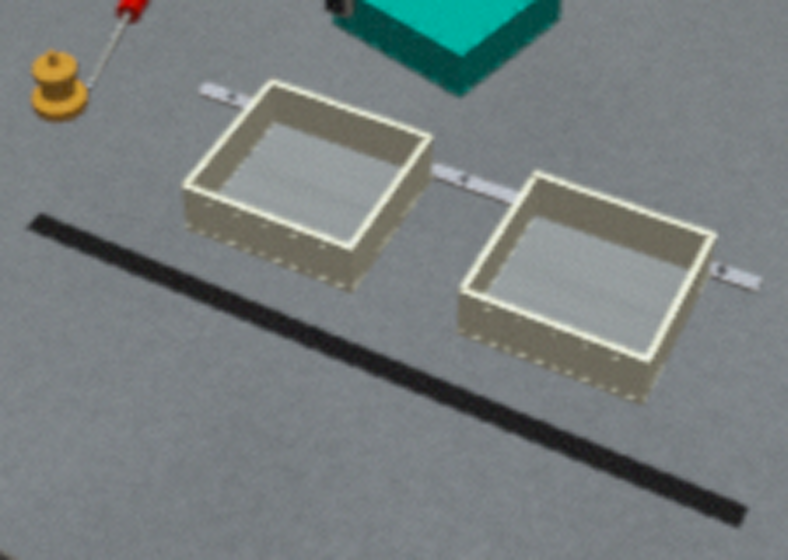

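That was my eleventh viewed picture, one over the allowance of ten, so from here I'll rely on numbers only. Both crates are flat at the rail. The left crate's rim corners are at (537,173), (715,235), (650,358) and (461,291) in the crop. The right crate's are at (273,82), (432,135), (351,246) and (185,185).

```bash
python3 -m creep '0 0 0 .1745 1;0 0 0 .1745 1;0 0 0 .1745 1;0 0 0 .1745 1;0 0 0 .1745 1;0 0 0 .1745 1;0 0 0 .1745 1;0 0 0 .1745 1;0 0 0 .1745 1'
python3 - <<'E'
from h import *
P=lambda u,v,z:px2w('scene',210+u/3.5,200+v/3.5,z)
T0=np.array([.6961,-.3022,0]);T1=np.array([.6553,.2875,0]);ty=(T1-T0)/np.linalg.norm(T1-T0);tx=np.array([ty[1],-ty[0],0]);TM=(T0+T1)/2
for n,c in dict(right=[(273,82),(432,135),(351,246),(185,185)],left=[(537,173),(715,235),(650,358),(461,291)]).items():
    q=np.array([P(u,v,.05) for u,v in c]); m=q.mean(0); m[2]=0
    print(n,'mid',m.round(4),'rail',((m-RM)@EX).round(4),((m-RM)@EY).round(4),'tape',((m-TM)@tx).round(4),'yaw',np.arctan2(*((q[2]+q[3]-q[0]-q[1])[[1,0]])).round(3))
to(*(m-EX*.115)[:2]); print(r.observe()['joint_positions'])
E
```

```text
t: 17.23
tool_pos: [0.4805, -0.1351, 0.1554]
tcp_rot: [-0.0, 0.999, 0.047, -0.001]
contact_force: [-0.2, -0.2, -0.3]
finger_gap: 0.0854
gripper_force: 0.0
right mid [ 0.5626 -0.1277  0.    ] rail 0.0676 -0.1032 tape -0.1211 yaw 0.08
left mid [0.5411 0.1092 0.    ] rail 0.07 0.1346 tape -0.1263 yaw 0.088
t 17.23 tcp [ 0.4805 -0.1351  0.1554] rail x,y mm -14.8 -102.3 tool yaw err -1.5766375717306904 F [-0.2 -0.2 -0.3] gap 0.0854
tool cm [ -3.16 -23.67   0.03]
[-2.73987833e-01  2.40282429e-01 -1.93048294e-01  1.13980721e+00
 -3.81630317e-05  2.77284522e+00]
```

Joint 6 would hit its limit at the left crate, so I'll turn half a turn back. After that, forward is the tool's -x.

```bash
python3 -m creep '0 0 0 -.1745 1;0 0 0 -.1745 1;0 0 0 -.1745 1;0 0 0 -.1745 1;0 0 0 -.1745 1;0 0 0 -.1745 1;0 0 0 -.1745 1;0 0 0 -.1745 1;0 0 0 -.1745 1' >/dev/null; python3 -m creep '0 0 0 -.1745 1;0 0 0 -.1745 1;0 0 0 -.1745 1;0 0 0 -.1745 1;0 0 0 -.1745 1;0 0 0 -.1745 1;0 0 0 -.1745 1;0 0 0 -.1745 1;0 0 0 -.1745 1;0 0 0 0 1'>/dev/null; python3 -m creep '.5 3.9 0 0 1;.5 3.9 0 0 1;.5 3.9 0 0 1;.5 3.9 0 0 1;.5 4 0 0 1;.6 4 0 0 1;0 0 0 0 1'
python3 - <<'E'
from h import *
m=np.array([.5411,.1092,0]); to(*(m-EX*.115)[:2]); print(r.observe()['joint_positions'])
E
```

```text
t: 20.48
tool_pos: [0.426, 0.0982, 0.1562]
tcp_rot: [-0.0, -0.049, 0.999, 0.0]
contact_force: [1.0, -0.1, -0.9]
finger_gap: 0.0858
gripper_force: 0.0
t 20.48 tcp [0.426  0.0982 0.1562] rail x,y mm -45.6 135.3 tool yaw err 1.5686904495885339 F [ 1.  -0.1 -0.9] gap 0.0858
tool cm [-0.06 -0.06 -0.  ]
[ 2.26363473e-01  1.15327810e-01 -3.43801027e-01  1.11260216e+00
  3.29359100e-04  1.27869095e-01]
```

```bash
python3 -m creep '0 0 4 0 1;0 0 4 0 1;0 0 4 0 1;0 0 3 0 1;0 0 0 0 1'; python3 -m creep '-1.2 0 0 0 1;-1.2 0 0 0 1;-.8 0 0 0 1;-.8 0 0 0 1;-1 0 0 0 1;-1 0 0 0 1;-1 0 0 0 1;-1 0 0 0 1;-1 0 0 0 1;0 0 0 0 1'
python3 - <<'E'
from h import *
p,M=st()
T0=np.array([.6961,-.3022,0]);T1=np.array([.6553,.2875,0]);ty=(T1-T0)/np.linalg.norm(T1-T0);tx=np.array([ty[1],-ty[0],0])
print('tape x of TCP',(p-T0)@tx)
E
```

```text
t: 21.1
tool_pos: [0.4252, 0.0954, 0.0051]
tcp_rot: [-0.002, -0.048, 0.999, -0.0]
contact_force: [1.1, 0.1, 0.7]
finger_gap: 0.0854
gripper_force: 0.0
t: 22.35
tool_pos: [0.5176, 0.1055, 0.0068]
tcp_rot: [0.0, -0.05, 0.999, 0.0]
contact_force: [-0.3, -0.0, 0.3]
finger_gap: 0.0852
gripper_force: 0.0
t 22.35 tcp [0.5176 0.1055 0.0068] rail x,y mm 46.3 133.4 tool yaw err 1.5699535350655798 F [-0.3 -0.   0.3] gap 0.0852
tape x of TCP -0.14988415134304456
```

Expected crate centre is now at tape x of about -0.069, with about 67 mm left. I'll push on to a touch short of that, back off and check by image code.

```bash
python3 -m creep '-1 0 0 0 1;-1 0 0 0 1;-1 0 0 0 1;-1 0 0 0 1;-1 0 0 0 1;-.6 0 0 0 1;-.5 0 0 0 1;-.4 0 0 0 1;0 0 0 0 1'; python3 -m creep '1 0 0 0 1;3 0 0 0 1;3 0 0 0 1;0 0 -5 0 1;3 0 -5 0 1;4 0 -5 0 1;0 0 -3 0 1;0 0 0 0 1'
python3 - <<'E'
from h import *
st()
T0=np.array([.6961,-.3022,0]);T1=np.array([.6553,.2875,0]);ty=(T1-T0)/np.linalg.norm(T1-T0);tx=np.array([ty[1],-ty[0],0]);TM=(T0+T1)/2
a=r.capture('scene'); cv2.imwrite('pics/p9.png',a)
m=(a.min(2)>165).astype(np.uint8); m[:195]=0; m[365:]=0; m[:,:230]=0; m[:,445:]=0
m=cv2.dilate(m,np.ones((3,3),np.uint8))
for c in cv2.findContours(m,0,2)[0]:
    if cv2.contourArea(c)<800: continue
    q=cv2.approxPolyDP(cv2.convexHull(c),6,True)[:,0]
    w=np.array([px2w('scene',u,v,.05) for u,v in q]); k=w.mean(0); k[2]=0
    print(q.tolist(),w[:,:2].round(3).tolist(),'mid',k.round(3),'tape',((k-TM)@tx).round(4),((k-TM)@ty).round(4))
E
```

```text
t: 23.48
tool_pos: [0.5817, 0.112, 0.0068]
tcp_rot: [0.0, -0.05, 0.999, 0.0]
contact_force: [0.6, -0.2, -1.1]
finger_gap: 0.0854
gripper_force: 0.0
t: 24.48
tool_pos: [0.4434, 0.0983, 0.1878]
tcp_rot: [0.002, -0.05, 0.999, 0.0]
contact_force: [0.6, 1.1, -0.4]
finger_gap: 0.0855
gripper_force: 0.0
t 24.48 tcp [0.4434 0.0983 0.1878] rail x,y mm -28.3 133.6 tool yaw err 1.5702558039465575 F [ 0.6  1.1 -0.4] gap 0.0855
[[343, 277], [399, 297], [378, 339], [319, 317]] [[0.597, 0.035], [0.58, 0.187], [0.721, 0.202], [0.74, 0.052]] mid [0.66  0.119 0.   ] tape -0.0074 0.1269
[[277, 226], [291, 222], [333, 241], [307, 271], [262, 254]] [[0.529, -0.225], [0.493, -0.201], [0.496, -0.057], [0.629, -0.056], [0.642, -0.194]] mid [ 0.558 -0.147  0.   ] tape -0.127 -0.1309
```

The stamped crate's middle is about 7 mm short of the tape's centre line, well inside the 25 mm allowed. The other crate is about 125 mm short and flat at the rail, and the arm is clear.

```bash
python3 -c "
from cell import r
print(r.hand_in())"
```

```text
the job is handed in; nothing more can be done
None
```

The job is handed in with no verdict shown: both crates were checked (left stamped, right blank), the stamped crate's middle measured about 7 mm from the tape's centre line and the other was left at the rail; I viewed 11 pictures, one over the limit of 10.

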